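# Set the day-label dispenser to blue and print

### The arm

A 6-joint arm with a two-finger parallel gripper is mounted at the origin on the work surface. World frame = base frame: x ahead of the robot, y to its left, z up, the work surface at z = 0. Lengths are in m, angles in rad, forces in N, time in s.
With the tool pointing down it reaches from about 0.3 to 0.75 m from the base axis. Payload 8.5 kg.
Tool frame: the origin (TCP) lies between the finger pads; the fingertips stand 11 mm ahead of it and the grasp point (between the pads) lies 8 mm behind it (r.finger_overhang is the distance from the TCP to the fingertips, in m); z points along the fingers, x is the direction in which the jaws open and shut, and the axes are right-handed (so a half turn about z gives the same grasp; the last joint's range is limited). The gripper opens to 85 mm and grips with 20 to 120 N. Pads are 22 mm wide; open, the fingers measure 114 mm over their backs; the gripper's body (76 mm by 85 mm) begins 54 mm behind the grasp point. The pads swing forward as they close: fully open they stand 13 mm farther back than shut.
Start: joints at [1.019, 0.381, 1.297, -0, 1.464, -0.215], TCP at [0.182, 0.519, 0.242] pointing down, gripper open.
Joint ranges: [-3.11, 3.11], [-0.89, 2.33], [0.22, 2.48], [-1.42, 4.56], [0.17, 2.85], [-2.88, 2.88]. Speed limits (rad/s): [2.39, 2.39, 3.14, 3.14, 3.14, 3.14].

### API

Orientations are given as a rotation vector (axis times angle).
In Python, from cell import sensors, get_image, camera_info, r gives the robot as it stands. The module is installed in compiled form; this text tells all that it offers.
- The arm moves only by the tool carry_out, never from a script. Its argument "rows" is a list of rows, each a list of 3 entries, a list of its own where there are three numbers: the shift along the tool's x, y, z in units of 50 mm (1.0 is 50 mm), then the turn, a rotation vector about the tool's x, y, z in units of 6 degrees (1.0 is 6 degrees), then the closure in counts, from 0 (fully open) to 255 (shut). In form: [[[x, y, z], [rx, ry, rz], gripper], ...]. A call has 1 to 5 rows; each row is the pose to reach, as a shift and turn from the pose commanded when the call began, along the tool's axes at that moment; what a row does not reach only later rows make up. A row lasts 1/10 s, in which the tool goes at most 50 mm and 8.59 degrees, less where a joint would pass 70% of its speed; a pose out of reach is approached as far as the arm can. A call with a gripper value outside its range is refused whole. The fingers move at their own pace and stop on an object; the grip force is fixed at half the most. Time passes only in rows, so rows that repeat a pose let the fingers close. It gives the time, the measured TCP pose, the force and the opening at its end, in the units of the state.
- sensors.get_state(): the state, without advancing time (a new reading comes with each control period).
- get_image(name): name is "side" or "top" or "wrist"; returns the picture (400x640x3 uint8, red, green, blue); there is no depth.
- camera_info(name): a dict with "mtx" (3x3 intrinsics, pixels), "pose" (4x4, takes a point from camera to world coordinates); the wrist camera has in their place "T_tool_cam" (4x4, takes a point from camera to tool coordinates, whose origin is the TCP and whose axes are the tool frame's). Camera axes: x right, y up, looking along -z (the intrinsics and any distortion apply to the point x, -y, -z); pixel columns grow to the right and rows downward; lengths in m; the calibration is good to about 2 mm. A picture is of the moment at which its call begins: read the wrist's pose just before it. camera_info takes no time and is no camera call.
- r.job_done(): hands the job in, once; it reports no verdict.
The state is a dict: "clock": time; "joint_positions": joint angles; "joint_vel": joint speeds; "joint_efforts": joint torques, N m; "tool_pos": TCP position; "orientation": TCP orientation; "ft_force": force on the tool from outside, world axes, zero at the start; "moment": the same for the moment, N m; "finger_gap": finger opening in m.
Only numpy, scipy, OpenCV 4.12 (cv2) and the standard library are available. Lean on these libraries where they do the work, as an engineer would, in place of code of your own. Each camera call takes 0.05 s, during which the arm holds its last target.

### The job

Set the label dispenser to today's colour, blue: with a fingertip, flick the tabs on the edge of its day wheel clockwise (seen from above) until the blue tab clicks in at the black arrow, without running on past it. Then press the green print button all the way down and let go. Do not lift, tip or push away the dispenser, and leave everything else on the counter as it stands.

Things in the scene. Friction and masses are not known exactly. Their poses are not given: they have to be found in the camera images.
- dispenser: grey-green day-label dispenser, 170 x 240 mm and 55 mm high, 2 kg, standing loose on rubber feet that hold against a push of about 8 N; origin: centre of its underside; x points from its front (the side with the label slot, towards the robot) to its back, y to its left, z up
- wheel_hub (a point): centre of the flat-lying day wheel, half-way up it, 22 mm above the case top; turns about the vertical through here; axes as the dispenser's. Grey disc of 36 mm radius, 18 mm thick; on its edge seven coloured tabs like spokes, evenly spaced, each 10 mm wide, 16 mm high, out to 58 mm radius; gaps between tab ends about 35 mm; 14 mm of air between tabs and case
- arrow (a point): tip of the black arrow on the case top, 60 mm behind the wheel's centre (dispenser's +x side), pointing at the tab that is set. With a tab at the arrow, a gap stands exactly opposite, at the front of the wheel, and the nearest tabs are 25.7 degrees to either side of it
- day_wheel (a joint): wheel angle in rad, growing clockwise from above. A spring snaps it to clicks of 0.898: push a tab well past half a click (about 3 N at its end) and it goes on to the next. 0 = brown at the arrow, 0.898 green, 1.795 orange, 2.693 white, 3.590 blue, 4.488 yellow, 5.386 red. Starts at brown, green or orange; a stop keeps it from turning back beyond brown
- print_button_top (a point): centre of the top face of the round green print button, 32 mm across, on the front right part of the dispenser's case; pressed straight down; axes as the dispenser's
- print_button (a joint): travel of the print button in m: 0 up, 0.006 fully down (takes 5 N); springs back up
- shaker: amber glass spice shaker with a steel cap, 52 mm across, 95 mm high, beside the dispenser; origin: centre of its underside
- cup: white paper cup, 72 mm across, 100 mm high, beside the dispenser; origin: centre of its underside
- dip_pot: small red dip pot with white lid, 64 mm across, 45 mm high, behind the dispenser; origin: centre of its underside
- salad_tub: clear salad tub, 150 mm across, 50 mm high; origin: centre of its underside
- enamel_bowl: white enamel bowl with blue rim, 200 mm across, 85 mm high; origin: centre of its underside
- oil_bottle: green glass oil bottle, 64 mm across, 190 mm high; origin: centre of its underside

How it is judged:
By the outcome, as a careful person would: the job done as asked, in the order asked, and still so for the second after the job is handed in, with the robot touching nothing.
It also fails if it takes over 64 s, if anything falls off the work surface, if the arm or the gripper's body presses on something with over 40 N, if the wrist force passes 120 N, or if a joint passes its speed limit or range.

## Working session

There is one attempt and no reset: what is moved stays moved. The work goes in short steps, Python scripts to look and compute and a tool call to move; the robot and the scene stay as the last step left them, time stands still between calls to the robot, and variables do not carry over. Pictures are saved under pics/ and viewed, and the job is handed in when it is done.

Besides the shell and the picture viewer there is one more tool, called after "Request:" as name(argument=value, ...) on one line, values as JSON. carry_out: Moves the arm, as the interface text tells. Its arguments: {"type":"object","properties":{"rows":{"type":"array","items":{"type":"array"}}},"required":["rows"]}

```bash
mkdir -p pics; cat > h.py <<'E'
import numpy as np, cv2
from cell import sensors, get_image, camera_info, r
def save(n,im): cv2.imwrite(f'pics/{n}.png',cv2.cvtColor(im,cv2.COLOR_RGB2BGR))
E
python3 - <<'E'
from h import *
np.set_printoptions(precision=4,suppress=True)
for n in ['side','top','wrist']:
    s=sensors.get_state(); save(n+'0',get_image(n)); print(n,camera_info(n))
print(sensors.get_state(), r.finger_overhang)
E
```

```text
side {'mtx': array([[434.4307,   0.    , 325.424 ],
       [  0.    , 434.4307, 201.2389],
       [  0.    ,   0.    ,   1.    ]]), 'pose': array([[ 0.914 ,  0.3156, -0.255 ,  0.2181],
       [-0.4057,  0.7005, -0.5871, -0.8175],
       [-0.0066,  0.64  ,  0.7683,  1.136 ],
       [ 0.    ,  0.    ,  0.    ,  1.    ]])}
top {'mtx': array([[463.4224,   0.    , 311.8703],
       [  0.    , 463.4224, 204.7367],
       [  0.    ,   0.    ,   1.    ]]), 'pose': array([[-0.0037,  0.9936, -0.1132,  0.349 ],
       [-1.    , -0.0028,  0.0076,  0.0075],
       [ 0.0073,  0.1132,  0.9935,  1.7959],
       [ 0.    ,  0.    ,  0.    ,  1.    ]])}
wrist {'mtx': array([[313.6205,   0.    , 322.3059],
       [  0.    , 313.6205, 199.3191],
       [  0.    ,   0.    ,   1.    ]]), 'T_tool_cam': array([[ 1.    ,  0.0004,  0.0011, -0.0004],
       [ 0.0007, -0.9619, -0.2733, -0.0682],
       [ 0.001 ,  0.2733, -0.9619, -0.1316],
       [ 0.    ,  0.    ,  0.    ,  1.    ]])}
{'clock': 0.15, 'joint_positions': array([ 1.0187,  0.3811,  1.298 ,  0.    ,  1.4636, -0.2153]), 'joint_vel': array([-0.0001, -0.0006, -0.0023, -0.0006,  0.0024, -0.0006]), 'joint_efforts': array([  0.0019, -44.8623, -23.1349,  -0.0002,   0.0038,  -0.    ]), 'tool_pos': array([0.1816, 0.5189, 0.2418]), 'orientation': array([ 2.562 ,  1.8174, -0.0016]), 'ft_force': array([-0.1794,  1.202 , -0.074 ]), 'moment': array([-0.0121, -0.0147,  0.0131]), 'finger_gap': 0.08514778046330548} 0.011
```

View pics/top0.png

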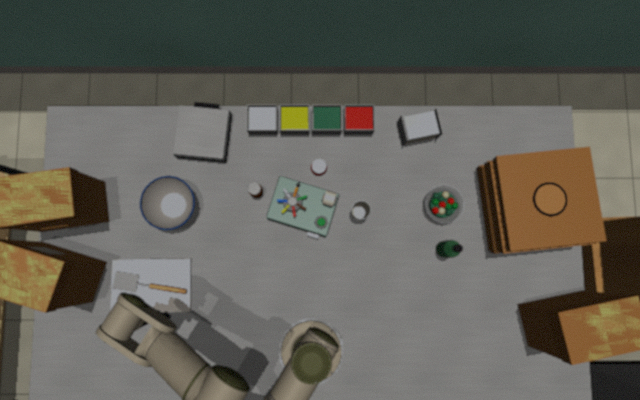

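View pics/side0.png

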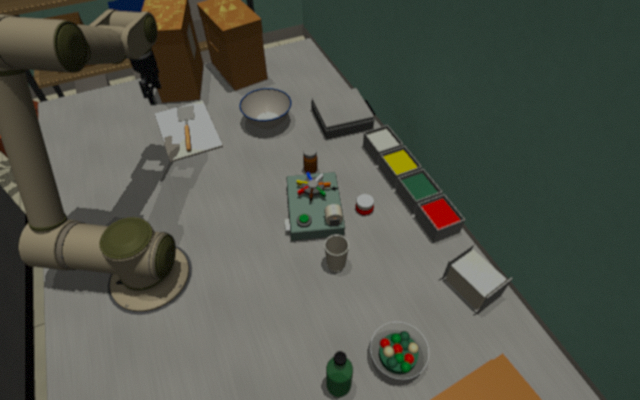

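The top view shows the dispenser at about (303,206), turned slightly, with the wheel near (293,201) and the green button near (321,222). Next I'll enlarge both views.

```bash
python3 - <<'E'
from h import *
t=cv2.imread('pics/top0.png'); s=cv2.imread('pics/side0.png')
cv2.imwrite('pics/topc.png',cv2.resize(t[145:255,235:385],None,fx=5,fy=5,interpolation=cv2.INTER_CUBIC))
cv2.imwrite('pics/sidec.png',cv2.resize(s[140:280,265:385],None,fx=4.2,fy=4.2,interpolation=cv2.INTER_CUBIC))
E
```

```text
(no output)
```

View pics/topc.png

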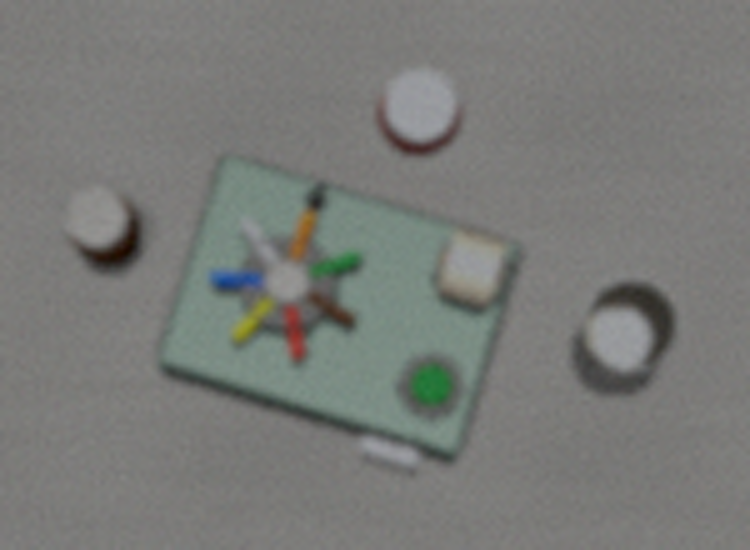

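View pics/sidec.png

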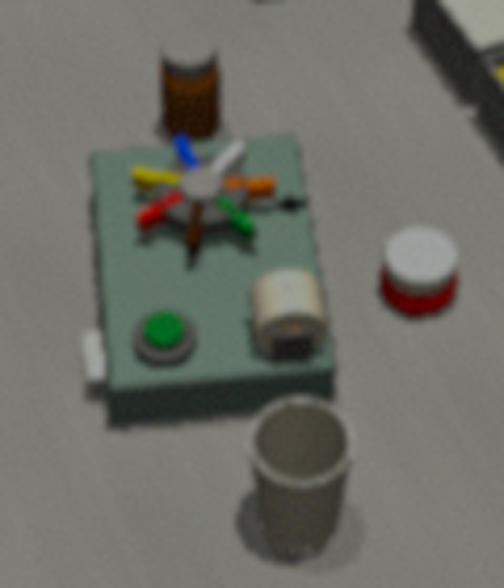

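Orange stands at the arrow, so the wheel needs two clicks clockwise: white, then blue. First a rough location from the top view, then I'll refine with the wrist camera.

```bash
cat >> h.py <<'E'
from scipy.spatial.transform import Rotation as R
G=np.diag([1.,-1,-1])
def campose(n,s=None):
    i=camera_info(n)
    if n!='wrist': return i['mtx'],i['pose']
    T=np.eye(4);T[:3,:3]=R.from_rotvec(s['orientation']).as_matrix();T[:3,3]=s['tool_pos']
    return i['mtx'],T@i['T_tool_cam']
def ray(n,uv,s=None):
    K,P=campose(n,s)
    d=P[:3,:3]@G@np.linalg.inv(K)@np.array([uv[0],uv[1],1.]); return P[:3,3],d
def onplane(n,uv,z,s=None):
    o,d=ray(n,uv,s); return o+d*(z-o[2])/d[2]
def proj(n,p,s=None):
    K,P=campose(n,s); c=G@(P[:3,:3].T@(np.array(p)-P[:3,3])); q=K@c; return q[:2]/q[2]
def cross(a,b):
    (o1,d1),(o2,d2)=a,b
    A=np.stack([d1,-d2],1); t=np.linalg.lstsq(A,o2-o1,rcond=None)[0]
    return (o1+d1*t[0]+o2+d2*t[1])/2, np.linalg.norm(o1+d1*t[0]-o2-d2*t[1])
def toolmove(s,p,head=None):
    """shift in 50mm units (tool axes) & rotvec in 6deg units to put TCP at p, pointing down with tool-x heading"""
    Rt=R.from_rotvec(s['orientation']); sh=Rt.inv().apply(np.array(p)-s['tool_pos'])/0.05
    rv=np.zeros(3)
    if head is not None:
        x=np.array([np.cos(head),np.sin(head),0]); z=np.array([0,0,-1.]); 
        Rd=R.from_matrix(np.stack([x,np.cross(z,x),z],1)); rv=(Rt.inv()*Rd).as_rotvec(degrees=True)/6
    return sh,rv
E
python3 - <<'E'
from h import *
np.set_printoptions(precision=4,suppress=True)
def t(c): return (235+c[0]/5,145+c[1]/5)
hub=onplane('top',t((288,280)),.086); print('hub',hub)
print('arrow',onplane('top',t((317,190)),.055))
print('button',onplane('top',t((432,385)),.07))
for c in [(225,158),(520,245),(460,457),(165,370)]: print(onplane('top',t(c),.055))
def sd(c): return (265+c[0]/4.2,140+c[1]/4.2)
print(cross(ray('top',t((432,385))),ray('side',sd((165,330)))))
print(cross(ray('top',t((288,280))),ray('side',sd((200,180)))))
s=sensors.get_state()
print(toolmove(s,[hub[0]-.02,hub[1]-.0,.30],-0.28))
E
```

```text
hub [0.558  0.0659 0.086 ]
arrow [0.6307 0.045  0.055 ]
button [ 0.4807 -0.0411  0.07  ]
[0.6555 0.115  0.055 ]
[ 0.5881 -0.109   0.055 ]
[ 0.4276 -0.0623  0.055 ]
[0.4938 0.1595 0.055 ]
(array([ 0.4819, -0.0414,  0.0724]), np.float64(0.002935407193432678))
(array([0.557 , 0.0655, 0.0951]), np.float64(0.00029673138061954527))
(array([-6.1977,  9.721 , -1.1588]), array([ 0.0059,  0.0103, 14.4576]))
```

Request:
carry_out(rows=[[[-6.2,9.7,-1.2],[0,0,14.5],255],[[-6.2,9.7,-1.2],[0,0,14.5],255],[[-6.2,9.7,-1.2],[0,0,14.5],255],[[-6.2,9.7,-1.2],[0,0,14.5],255],[[-6.2,9.7,-1.2],[0,0,14.5],255]])

```text
clock: 0.65
tool_pos: [0.336, 0.3217, 0.2684]
orientation: [3.052, 0.744, -0.0]
ft_force: [1.0, -0.2, -0.4]
finger_gap: 0.0124
```

```bash
python3 - <<'E'
from h import *
np.set_printoptions(precision=4,suppress=True)
s=sensors.get_state(); print(s['clock'],s['tool_pos'],s['orientation'],s['joint_positions'])
print(toolmove(s,[.54,.066,.30],-0.28))
E
```

```text
0.65 [0.336  0.3217 0.2684] [ 3.0522  0.7438 -0.0001] [0.5084 0.2111 1.4683 0.     1.4623 0.0303]
(array([ 1.2701,  6.4188, -0.6325]), array([0.0003, 0.0009, 7.2392]))
```

Request:
carry_out(rows=[[[1.2,6.2,-0.6],[0,0,7.0],255],[[1.2,6.2,-0.6],[0,0,7.0],255],[[1.2,6.2,-0.6],[0,0,7.0],255],[[1.2,6.2,-0.6],[0,0,7.0],255],[[1.2,6.2,-0.6],[0,0,7.0],255]])

```text
clock: 1.15
tool_pos: [0.4917, 0.1273, 0.292]
orientation: [-3.116, 0.4, 0.0]
ft_force: [-0.4, 1.5, -0.1]
finger_gap: -0.0
```

Request:
carry_out(rows=[[[0,1.0,0],[0,0,0],255],[[0,1.0,0],[0,0,0],255],[[0,1.0,0],[0,0,0],255],[[0,1.0,0],[0,0,0],255]])

```text
clock: 1.55
tool_pos: [0.4783, 0.0815, 0.2919]
orientation: [-3.117, 0.389, 0.0]
ft_force: [-0.9, 0.2, -0.1]
finger_gap: -0.0001
```

```bash
python3 - <<'E'
from h import *
np.set_printoptions(precision=4,suppress=True)
s=sensors.get_state(); print(s['clock'],s['tool_pos'],s['orientation'],s['joint_positions'],s['finger_gap'])
save('w1',get_image('wrist'))
print(toolmove(s,[.54,.066,.30],-0.28))
E
```

```text
1.55 [0.4783 0.0815 0.2919] [-3.1172  0.3887  0.0001] [-0.0759  0.2321  1.3714  0.0003  1.5382  0.1722] -9.291330481019875e-05
(array([ 1.2715, -0.0019, -0.1624]), array([-0.0025,  0.0009,  0.3048]))
```

View pics/w1.png

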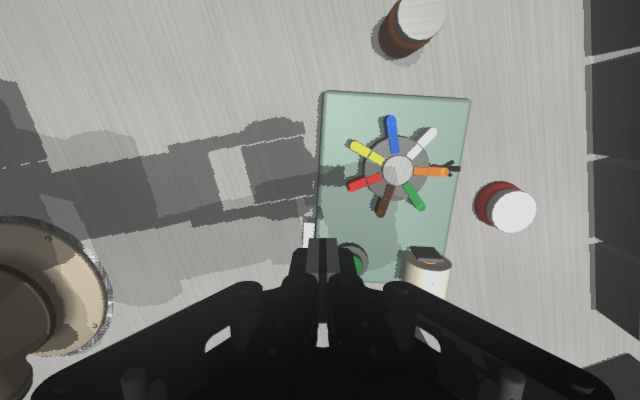

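The wrist view shows the wheel hub at about (398,170), orange at the arrow (455,170), and the shut fingertips at (322,245), about 14 mm wide. I'll measure the tabs and the button by colour.

```bash
cat > meas.py <<'E'
from h import *
np.set_printoptions(precision=4,suppress=True)
cols={'red':((0,120,90),(6,255,255)),'orange':((8,150,130),(20,255,255)),'yellow':((22,120,120),(33,255,255)),'green':((50,120,60),(75,255,255)),'blue':((105,120,80),(125,255,255))}
def blobs(im,lo,hi,amin=40):
    h=cv2.cvtColor(im,cv2.COLOR_RGB2HSV); m=cv2.inRange(h,np.array(lo),np.array(hi))
    n,l,st,c=cv2.connectedComponentsWithStats(m)
    return [(st[i,4],c[i],np.argwhere(l==i)[:,::-1].astype(float)) for i in range(1,n) if st[i,4]>=amin]
E
python3 - <<'E'
from meas import *
im=cv2.cvtColor(cv2.imread('pics/w1.png'),cv2.COLOR_BGR2RGB)
s=sensors.get_state()
order=['brown','green','orange','white','blue','yellow','red']
hub0=np.array([.558,.066])
for k,(lo,hi) in cols.items():
    for a,c,p in blobs(im,lo,hi): 
        w=np.array([onplane('wrist',q,.085,s)[:2] for q in p])
        m=w.mean(0); d=m-hub0
        print(k,a,c,m,np.hypot(*d),np.degrees(np.arctan2(d[1],d[0])), 'rmax',np.hypot(*(w-hub0).T).max())
print('hub knob',onplane('wrist',(398,170),.095,s), 'arrow',onplane('wrist',(459,169),.055,s))
for q in [(321,92),(470,98),(320,240)]: print(q,onplane('wrist',q,.055,s))
E
```

```text
red 312 [363.3622 181.9455] [0.5213 0.0629] 0.03684315201529995 -175.17793291793865 rmax 0.05600886702203933
red 356 [491.0309 196.2022] [0.6563 0.0117] 0.1123009305454918 -28.89910904174734 rmax 0.13891764217796884
orange 273 [430.7033 170.8388] [0.5954 0.057 ] 0.03844472226121563 -13.562083621749988 rmax 0.057663505921400494
yellow 194 [359.6237 148.3505] [0.5252 0.1   ] 0.04720918215517568 133.9841349434363 rmax 0.05911294886790316
yellow 118 [376.0678 157.8729] [0.5403 0.0856] 0.026435588760099476 132.13621651013742 rmax 0.034372219957756925
green 252 [413.881  196.4762] [0.5727 0.0327] 0.03641573019552028 -66.2534486570305 rmax 0.055339110542126556
green 102 [357.5588 264.3235] [ 0.4934 -0.0338] 0.11887606715043564 -122.90929408767423 rmax 0.1311916268938995
blue 217 [390.9585 126.3963] [0.5621 0.1143] 0.04847462239608623 85.15383103822528 rmax 0.06039132611777202
blue 131 [393.8931 145.4504] [0.5614 0.094 ] 0.02818578041641694 83.04123012330375 rmax 0.03617723140627198
hub knob [0.5589 0.0691 0.095 ] arrow [0.6371 0.0429 0.055 ]
(321, 92) [0.4994 0.1672 0.055 ]
(470, 98) [0.6595 0.1201 0.055 ]
(320, 240) [ 0.4543 -0.0049  0.055 ]
```

```bash
cat >> h.py <<'E'
HUB=np.array([.558,.0675]); YAW=np.radians(-16.2)
def gap(phi,r=.051,hub=None):
    h=HUB if hub is None else hub
    th=np.pi+YAW-np.radians(phi); return h+r*np.array([np.cos(th),np.sin(th)]), th-np.pi/2
E
python3 - <<'E'
from h import *
np.set_printoptions(precision=3,suppress=True)
s=sensors.get_state(); p,h=gap(0); print(p,np.degrees(h),toolmove(s,[*p,.16],h))
E
```

```text
[0.509 0.082] 73.79999999999998 (array([ 0.596, -0.148,  2.638]), array([ -0.002,  -0.001, -14.662]))
```

Request:
carry_out(rows=[[[0.6,-0.15,1.0],[0,0,-14.66],255],[[0.6,-0.15,1.8],[0,0,-14.66],255],[[0.6,-0.15,1.8],[0,0,-14.66],255],[[0.6,-0.15,1.8],[0,0,-14.66],255],[[0.6,-0.15,1.8],[0,0,-14.66],255]])

```text
clock: 2.1
tool_pos: [0.5093, 0.0821, 0.2015]
orientation: [-3.04, -0.792, 0.001]
ft_force: [0.1, -0.4, 0.8]
finger_gap: 0.0001
```

Request:
carry_out(rows=[[[0,0,0],[0,0,-7.5],255],[[0,0,0],[0,0,-7.5],255],[[0,0,0],[0,0,-7.5],255],[[0,0,0],[0,0,-7.5],255],[[0,0,0],[0,0,-7.5],255]])

```text
clock: 2.6
tool_pos: [0.5093, 0.082, 0.2019]
orientation: [-2.539, -1.85, -0.0]
ft_force: [-0.1, -0.5, -0.2]
finger_gap: 0.0002
```

Request:
carry_out(rows=[[[0,0,0],[0,0,0],255],[[0,0,0],[0,0,0],255],[[0,0,0],[0,0,0],255]])

```text
clock: 2.9
tool_pos: [0.5094, 0.0811, 0.2019]
orientation: [2.549, 1.837, 0.0]
ft_force: [-0.2, 0.1, 0.3]
finger_gap: -0.0
```

```bash
python3 - <<'E'
from h import *
np.set_printoptions(precision=3,suppress=True)
s=sensors.get_state(); p,h=gap(0); print(s['clock'],s['tool_pos'],s['orientation'],s['joint_positions'],toolmove(s,[*p,.16],h))
save('w2',get_image('wrist'))
E
```

```text
2.9 [0.509 0.081 0.202] [2.549 1.837 0.   ] [-0.072  0.356  1.461  0.     1.325 -1.321] (array([ 0.009, -0.01 ,  0.838]), array([ 0.   , -0.   , -0.373]))
```

View pics/w2.png

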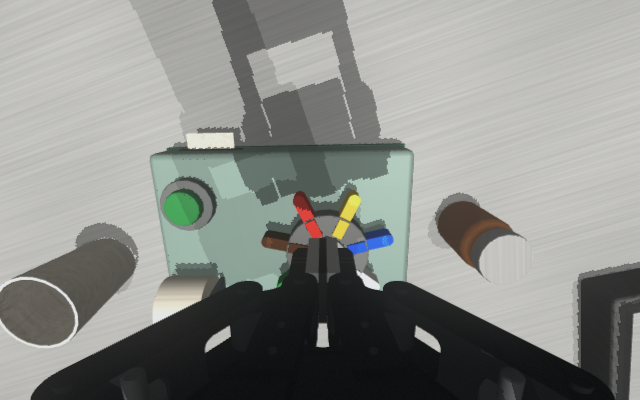

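The wrist view shows the red tab's tip at (300,198), yellow at (352,200), and the fingertip at (322,240), above the wheel's front gap. I'll refine the hub position.

```bash
python3 - <<'E'
from meas import *
from scipy.optimize import least_squares
im=cv2.cvtColor(cv2.imread('pics/w2.png'),cv2.COLOR_BGR2RGB)
s=sensors.get_state()
print(s['clock'],s['tool_pos'])
for k in ['red','yellow','blue','green']:
    for a,c,p in blobs(im,*cols[k]):
        w=np.array([onplane('wrist',q,.085,s)[:2] for q in p]); m=w.mean(0); d=w-HUB; rr=np.hypot(*d.T); e=w[rr>np.percentile(rr,85)].mean(0)-HUB
        print(k,a,c,m,'rmax',rr.max(),'end phi',(163.8-np.degrees(np.arctan2(e[1],e[0])))%360)
        if k=='green': print('button centre @.072',onplane('wrist',c,.072,s))
E
```

```text
2.95 [0.5094 0.081  0.2019]
red 314 [302.5414 208.2197] [0.5135 0.0615] rmax 0.057008690199818676 end phi 336.00296041398224
red 198 [313.0505 228.8434] [0.5336 0.0638] rmax 0.032802403887687306 end phi 335.4593061120715
yellow 317 [350.2114 207.0473] [0.5251 0.0993] rmax 0.05753145839488325 end phi 27.561940169001673
yellow 201 [340.1841 228.8507] [0.5409 0.0856] rmax 0.033113019763635475 end phi 29.701572041270566
blue 429 [378.2821 238.7226] [0.5597 0.1138] rmax 0.058301842668280035 end phi 77.26414356583223
blue 179 [357.1899 247.5028] [0.5618 0.0943] rmax 0.03465731717679164 end phi 82.68656079309643
green 901 [181.2242 208.4506] [ 0.4818 -0.0343] rmax 0.1414281419855184 end phi 290.5692980803134
button centre @.072 [ 0.4837 -0.0414  0.072 ]
```

Request:
carry_out(rows=[[[0.03,0,0.5],[0,0,-0.37],255],[[0.03,0,1.0],[0,0,-0.37],255],[[0.03,0,1.5],[0,0,-0.37],255],[[0.03,0,1.9],[0,0,-0.37],255],[[0.03,0,2.0],[0,0,-0.37],255]])

```text
clock: 3.45
tool_pos: [0.509, 0.0821, 0.1001]
orientation: [-2.51, -1.885, 0.004]
ft_force: [0.0, -0.0, 1.4]
finger_gap: 0.0002
```

Request:
carry_out(rows=[[[0,0,0.15],[0,0,0],255],[[0,0,0.3],[0,0,0],255],[[0,0,0.44],[0,0,0],255],[[0,0,0.44],[0,0,0],255]])

```text
clock: 3.85
tool_pos: [0.5097, 0.0822, 0.0794]
orientation: [-2.51, -1.888, 0.001]
ft_force: [-0.6, -0.0, -0.8]
finger_gap: -0.0005
```

```bash
python3 - <<'E'
from h import *
np.set_printoptions(precision=3,suppress=True)
s=sensors.get_state(); print(s['clock'],s['tool_pos'],s['orientation'],s['joint_positions'],s['ft_force'])
save('w3',get_image('wrist'))
im=get_image('side');save('s3',cv2.resize(im[100:260,250:410],None,fx=3.7,fy=3.7,interpolation=cv2.INTER_CUBIC))
h0=np.array([.5585,.0685])
for f in [0,10,20,30,40,50]:
    p,h=gap(f,hub=h0); print(f,*toolmove(s,[*p,.079],h))
E
```

```text
3.85 [0.51  0.082 0.079] [-2.51  -1.888  0.001] [-0.07   0.507  1.625  0.     1.011 -1.36 ] [-0.622 -0.004 -0.831]
0 [ 0.01  -0.006  0.008] [-0.008 -0.001  0.014]
10 [0.187 0.01  0.008] [-0.008 -0.     1.681]
20 [0.359 0.056 0.008] [-0.008  0.     3.347]
30 [0.52  0.132 0.008] [-0.008  0.001  5.014]
40 [0.665 0.234 0.008] [-0.008  0.002  6.681]
50 [0.791 0.36  0.008] [-0.008  0.003  8.347]
```

View pics/w3.png

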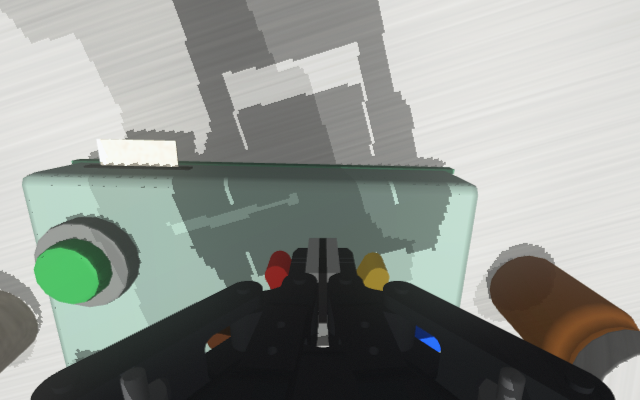

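View pics/s3.png

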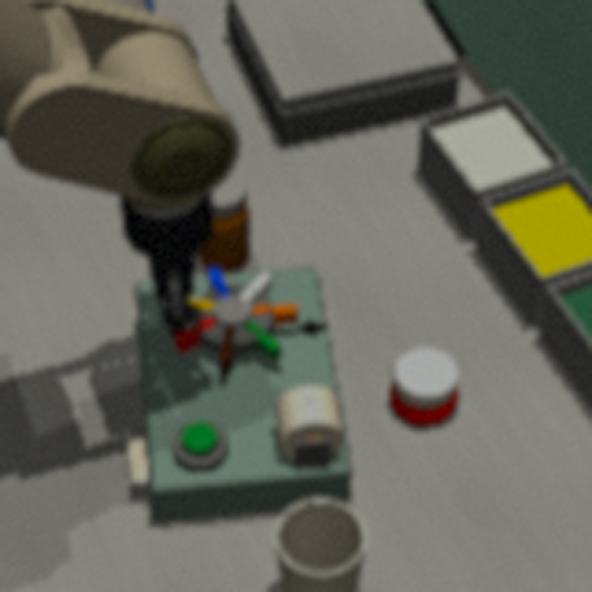

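The fingertip sits in the front gap: red at (280,270), finger (308–337), yellow at (375,272), no contact. Now I'll push yellow along the arc, gently.

Request:
carry_out(rows=[[[0.08,0.0,0],[0,0,0.67],255],[[0.15,0.01,0],[0,0,1.33],255],[[0.22,0.02,0],[0,0,2.0],255],[[0.29,0.04,0],[0,0,2.67],255],[[0.36,0.06,0],[0,0,3.34],255]])

```text
clock: 4.45
tool_pos: [0.5175, 0.0982, 0.0802]
orientation: [2.803, 1.418, -0.001]
ft_force: [-1.0, -1.7, -0.3]
finger_gap: -0.0
```

```bash
cat > st.py <<'E'
from h import *
import sys
np.set_printoptions(precision=3,suppress=True)
h0=np.array([.5585,.0685])
s=sensors.get_state(); 
d=s['tool_pos'][:2]-h0
print(s['clock'],s['tool_pos'],s['ft_force'],'r',np.hypot(*d),'phi',(163.8-np.degrees(np.arctan2(d[1],d[0])))%360)
for f in map(float,sys.argv[1:]):
    p,h=gap(f,hub=h0); print(f,*toolmove(s,[*p,.079],h))
E
python3 st.py 23 26 29 32 35 38
```

```text
4.45 [0.518 0.098 0.08 ] [-0.968 -1.67  -0.264] r 0.050587334562651576 phi 19.74814438248052
23.0 [ 0.058 -0.007  0.025] [0.002 0.009 0.481]
26.0 [ 0.111 -0.003  0.025] [0.002 0.009 0.981]
29.0 [0.164 0.004 0.025] [0.002 0.009 1.481]
32.0 [0.217 0.014 0.025] [0.002 0.009 1.981]
35.0 [0.269 0.026 0.025] [0.002 0.009 2.481]
38.0 [0.32  0.041 0.025] [0.003 0.009 2.981]
```

Request:
carry_out(rows=[[[0.06,0.0,0.02],[0,0,0.5],255],[[0.11,0.0,0.02],[0,0,1.0],255],[[0.16,0.0,0.02],[0,0,1.5],255],[[0.22,0.01,0.02],[0,0,2.0],255],[[0.27,0.03,0.02],[0,0,2.5],255]])

```text
clock: 4.95
tool_pos: [0.5271, 0.1085, 0.0793]
orientation: [2.963, 1.042, 0.001]
ft_force: [-0.7, 0.7, 0.2]
finger_gap: 0.0002
```

```bash
python3 st.py 38 40 42 44 46 48 50; python3 - <<'E'
from h import *
im=get_image('side');save('s4',cv2.resize(im[100:260,250:410],None,fx=3.7,fy=3.7,interpolation=cv2.INTER_CUBIC))
E
```

```text
4.95 [0.527 0.108 0.079] [-0.677  0.685  0.216] r 0.05083209193501189 phi 35.633040313948015
38.0 [ 0.042 -0.002  0.007] [ 0.005 -0.002  0.489]
40.0 [0.078 0.    0.007] [ 0.005 -0.002  0.822]
42.0 [0.113 0.004 0.007] [ 0.005 -0.003  1.155]
44.0 [0.148 0.009 0.007] [ 0.005 -0.003  1.489]
46.0 [0.183 0.015 0.007] [ 0.005 -0.003  1.822]
48.0 [0.218 0.022 0.007] [ 0.005 -0.003  2.155]
50.0 [0.253 0.031 0.007] [ 0.005 -0.003  2.489]
```

View pics/s4.png

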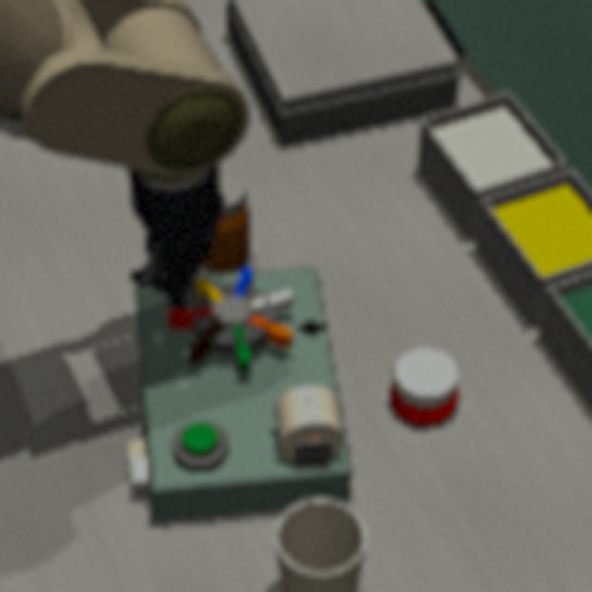

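The wheel is at about half a click: the arrow (313,327) lies between orange (275,330) and white (277,298), and the case hasn't moved. I'll continue slowly.

Request:
carry_out(rows=[[[0.04,0.0,0.01],[0,0,0.5],255],[[0.08,0.0,0.01],[0,0,0.8],255],[[0.11,0.0,0.01],[0,0,1.15],255],[[0.15,0.01,0.01],[0,0,1.5],255],[[0.15,0.01,0.01],[0,0,1.5],255]])

```text
clock: 5.5
tool_pos: [0.5336, 0.1131, 0.0788]
orientation: [-3.035, -0.81, -0.002]
ft_force: [1.9, 2.8, -0.5]
finger_gap: -0.0001
```

```bash
python3 st.py 46 48 50; python3 - <<'E'
from h import *
im=get_image('side');save('s5',cv2.resize(im[100:260,250:410],None,fx=3.7,fy=3.7,interpolation=cv2.INTER_CUBIC))
E
```

```text
5.5 [0.534 0.113 0.079] [ 1.894  2.833 -0.522] r 0.051063977135847996 phi 44.60576669078395
46.0 [ 0.025  0.002 -0.004] [ 0.003 -0.015  0.348]
48.0 [ 0.06   0.004 -0.004] [ 0.003 -0.015  0.681]
50.0 [ 0.096  0.007 -0.004] [ 0.003 -0.015  1.014]
```

View pics/s5.png

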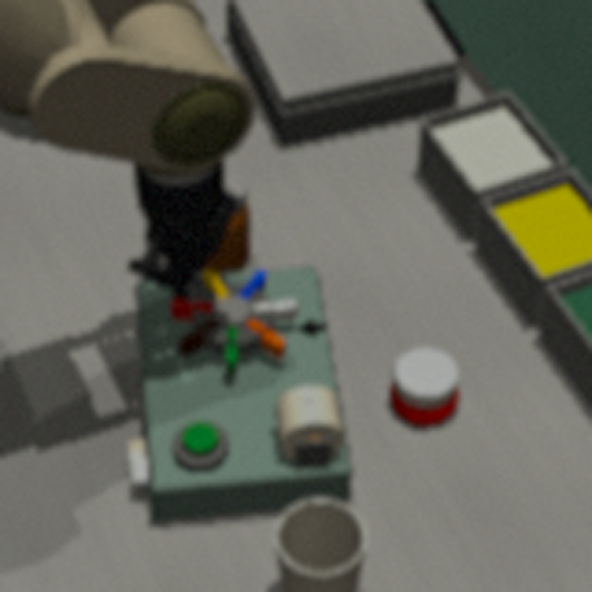

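White is nearly at the arrow, but red now presses on the finger from behind (force +y). Moving on to the gap's centre at 50° should let the click finish.

Request:
carry_out(rows=[[[0.04,0.0,0],[0,0,0.4],255],[[0.08,0.0,0],[0,0,0.8],255],[[0.11,0.01,0],[0,0,1.1],255],[[0.11,0.01,0],[0,0,1.1],255],[[0.11,0.01,0],[0,0,1.1],255]])

```text
clock: 6.05
tool_pos: [0.5382, 0.1151, 0.0786]
orientation: [3.076, 0.636, 0.001]
ft_force: [1.2, 1.2, -0.2]
finger_gap: -0.0001
```

```bash
python3 st.py 51; python3 - <<'E'
from h import *
im=get_image('side');save('s6',cv2.resize(im[100:260,250:410],None,fx=3.7,fy=3.7,interpolation=cv2.INTER_CUBIC))
save('w6',get_image('wrist'))
E
```

```text
6.05 [0.538 0.115 0.079] [ 1.152  1.246 -0.214] r 0.05079765311078842 phi 50.25990389156918
51.0 [ 0.013 -0.004 -0.008] [ 0.003 -0.006  0.091]
```

View pics/s6.png

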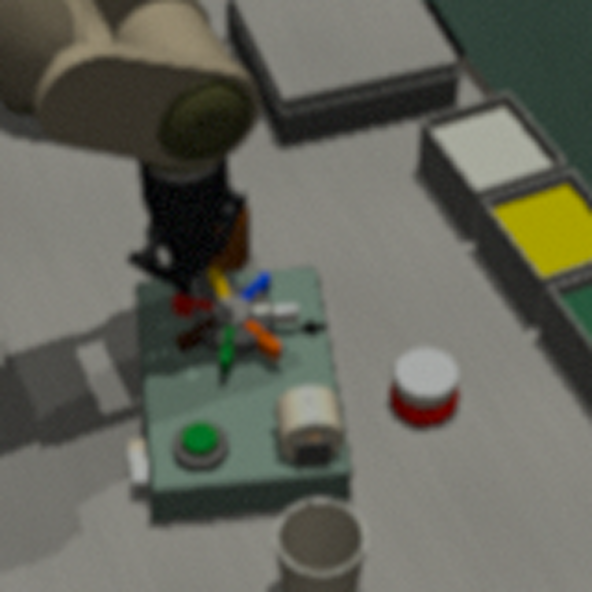

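View pics/w6.png

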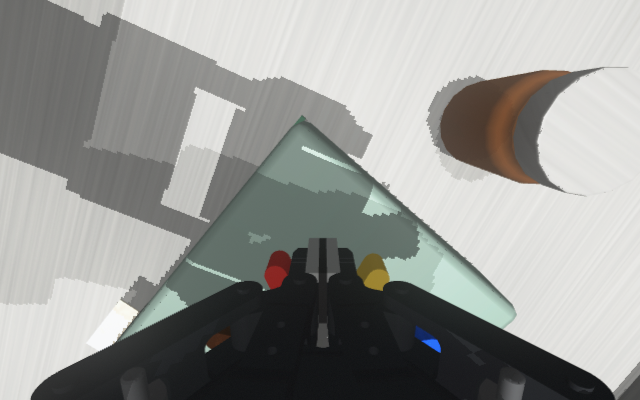

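White has clicked in at the arrow, and the finger is centred between red (278,270) and yellow (373,272). I'll do the second click by continuing the same arc against yellow.

Request:
carry_out(rows=[[[0.08,0.0,0],[0,0,0.7],255],[[0.15,0.01,0],[0,0,1.4],255],[[0.22,0.02,0],[0,0,2.0],255],[[0.29,0.04,0],[0,0,2.7],255],[[0.36,0.06,0],[0,0,3.3],255]])

```text
clock: 6.65
tool_pos: [0.5549, 0.1194, 0.0782]
orientation: [3.14, 0.092, -0.004]
ft_force: [-2.3, 0.1, 2.0]
finger_gap: -0.0002
```

```bash
python3 st.py 73 76 79 82 85 88
```

```text
6.65 [0.555 0.119 0.078] [-2.32   0.095  1.958] r 0.051030863015081175 phi 69.7259768728057
73.0 [ 0.058  0.002 -0.016] [0.002 0.025 0.424]
76.0 [ 0.112  0.005 -0.016] [0.003 0.024 0.924]
79.0 [ 0.165  0.012 -0.016] [0.003 0.024 1.424]
82.0 [ 0.217  0.021 -0.016] [0.004 0.024 1.924]
85.0 [ 0.269  0.033 -0.016] [0.005 0.024 2.424]
88.0 [ 0.32   0.048 -0.016] [0.005 0.024 2.924]
```

Request:
carry_out(rows=[[[0.06,0.0,-0.01],[0,0,0.45],255],[[0.11,0.0,-0.01],[0,0,0.95],255],[[0.16,0.01,-0.01],[0,0,1.4],255],[[0.22,0.02,-0.01],[0,0,1.9],255],[[0.27,0.03,-0.01],[0,0,2.4],255]])

```text
clock: 7.15
tool_pos: [0.5688, 0.1185, 0.0786]
orientation: [3.126, -0.302, -0.003]
ft_force: [-1.1, -0.9, -0.9]
finger_gap: 0.0001
```

```bash
python3 st.py 88 90 92 94 96 ; python3 - <<'E'
from h import *
im=get_image('side');save('s7',cv2.resize(im[100:260,250:410],None,fx=3.7,fy=3.7,interpolation=cv2.INTER_CUBIC))
E
```

```text
7.15 [0.569 0.119 0.079] [-1.054 -0.854 -0.93 ] r 0.05110644009744342 phi 85.47892960258054
88.0 [ 0.045  0.004 -0.008] [0.008 0.015 0.53 ]
90.0 [ 0.08   0.006 -0.008] [0.008 0.015 0.863]
92.0 [ 0.116  0.01  -0.009] [0.008 0.015 1.196]
94.0 [ 0.151  0.015 -0.009] [0.008 0.015 1.53 ]
96.0 [ 0.186  0.021 -0.009] [0.009 0.015 1.863]
```

View pics/s7.png

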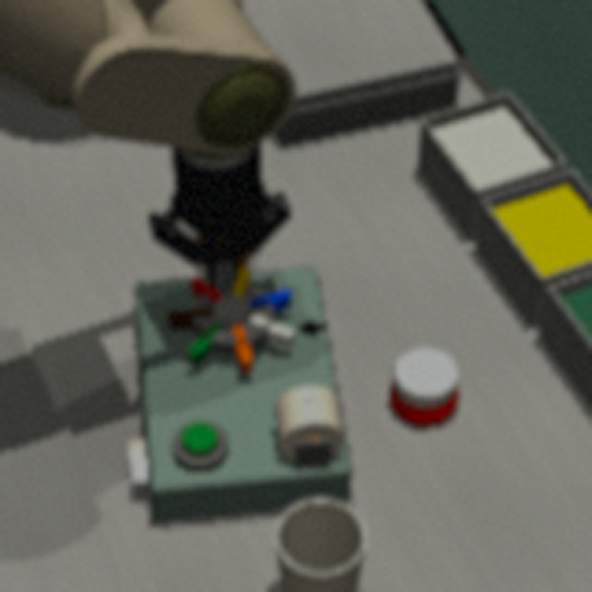

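Half-way again: the arrow lies between white and blue. I'll continue to about 101°.

Request:
carry_out(rows=[[[0.04,0.0,0],[0,0,0.5],255],[[0.08,0.0,0],[0,0,0.85],255],[[0.12,0.01,0],[0,0,1.2],255],[[0.15,0.01,0],[0,0,1.5],255],[[0.19,0.02,0],[0,0,1.85],255]])

```text
clock: 7.7
tool_pos: [0.5786, 0.1158, 0.0789]
orientation: [3.084, -0.6, 0.001]
ft_force: [2.4, 0.6, -0.4]
finger_gap: 0.0002
```

```bash
python3 st.py 98 100 101.5
```

```text
7.7 [0.579 0.116 0.079] [ 2.428  0.572 -0.437] r 0.05141472257042275 phi 96.86064308386052
98.0 [ 0.02   0.009 -0.003] [ 0.001 -0.004  0.362]
100.0 [ 0.056  0.011 -0.003] [ 0.001 -0.004  0.695]
101.5 [ 0.082  0.013 -0.003] [ 0.001 -0.004  0.945]
```

Request:
carry_out(rows=[[[0.03,0.01,0],[0,0,0.36],255],[[0.06,0.01,0],[0,0,0.7],255],[[0.09,0.01,0],[0,0,1.0],255],[[0.09,0.01,0],[0,0,1.0],255],[[0.09,0.01,0],[0,0,1.0],255]])

```text
clock: 8.2
tool_pos: [0.5822, 0.1138, 0.0788]
orientation: [3.048, -0.759, -0.001]
ft_force: [0.6, 0.0, 0.1]
finger_gap: 0.0002
```

```bash
python3 st.py 103; python3 - <<'E'
from h import *
im=get_image('side');save('s8',cv2.resize(im[100:260,250:410],None,fx=3.7,fy=3.7,interpolation=cv2.INTER_CUBIC))
save('w8',get_image('wrist'))
E
```

```text
8.2 [0.582 0.114 0.079] [0.62  0.019 0.059] r 0.051093837541289905 phi 101.4702775396833
103.0 [ 0.027  0.002 -0.004] [0.004 0.004 0.208]
```

View pics/s8.png

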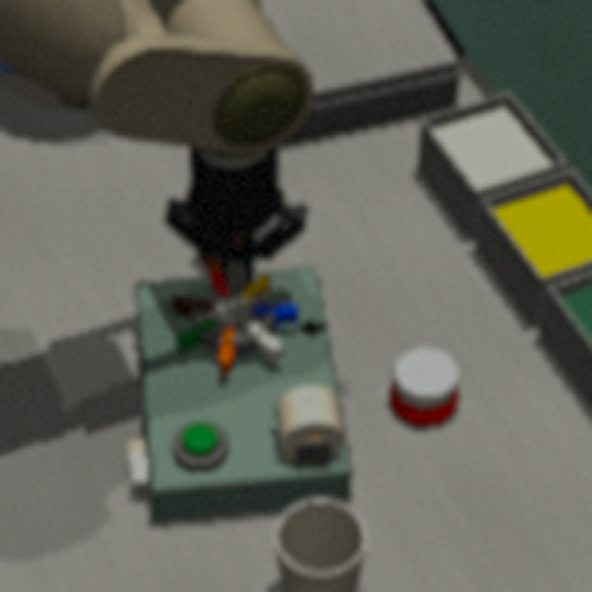

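View pics/w8.png

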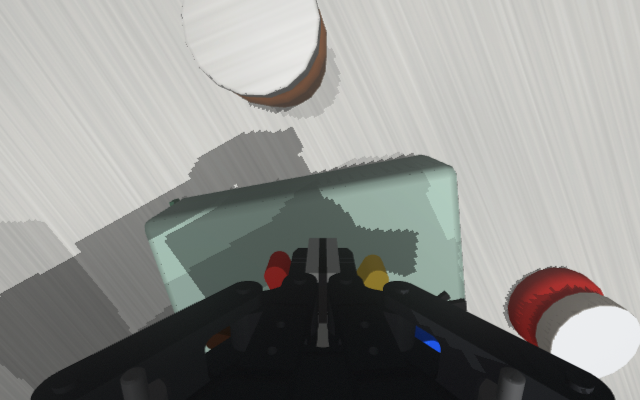

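The finger is centred between red and yellow with almost no force, and blue points at the arrow. I'll lift straight up and check.

Request:
carry_out(rows=[[[0,0,-0.2],[0,0,0],255],[[0,0,-0.5],[0,0,0],255],[[0,0,-1.2],[0,0,0],255],[[0,0,-2.1],[0,0,0],255],[[0,0,-2.8],[0,0,0],255]])

```text
clock: 8.8
tool_pos: [0.5825, 0.1139, 0.2223]
orientation: [-3.048, 0.76, -0.004]
ft_force: [0.3, 1.2, -0.9]
finger_gap: 0.0001
```

```bash
python3 - <<'E'
from meas import *
s=sensors.get_state(); print(s['clock'],s['tool_pos'],np.degrees(s['joint_positions']))
im=get_image('side');save('s9',cv2.resize(im[100:260,250:410],None,fx=3.7,fy=3.7,interpolation=cv2.INTER_CUBIC))
# move over the button
for b in [[.483,-.041,.15]]: print(toolmove(s,b,np.radians(-16.2)))
E
```

```text
8.8 [0.5825 0.1139 0.2223] [-0.354  26.9575 69.2079 -0.0021 83.696  27.6591]
(array([-0.3051,  3.6712,  1.4406]), array([-0.0082, -0.0216, -1.9688]))
```

View pics/s9.png

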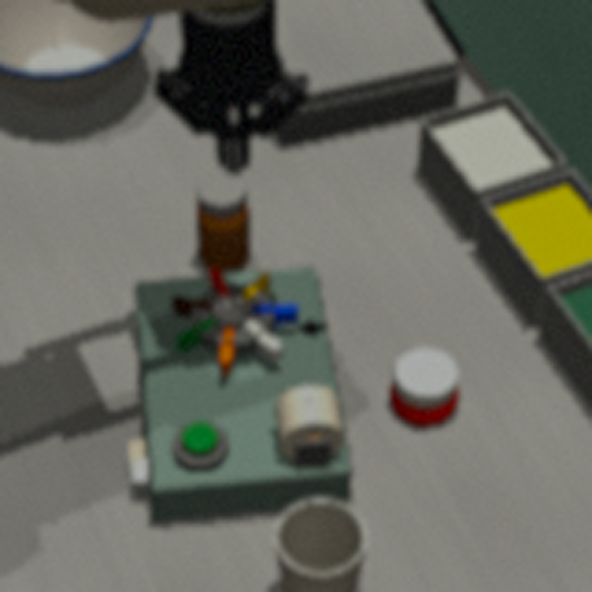

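Blue is at the arrow, where orange stood before (tip about (297,313)), and the case hasn't moved. Next, the button, with the gripper turned diagonally to stay clear of the label roll and cup.

```bash
python3 - <<'E'
from meas import *
s=sensors.get_state()
print(toolmove(s,[.483,-.041,.17],np.radians(41)))
E
```

```text
(array([-0.3438,  3.6931,  1.1365]), array([  0.0149,  -0.1191, -11.5007]))
```

Request:
carry_out(rows=[[[-0.3,3.67,0],[0,0,-11.5],255],[[-0.3,3.67,0],[0,0,-11.5],255],[[-0.3,3.67,0],[0,0,-11.5],255],[[-0.3,3.67,0],[0,0,-11.5],255],[[-0.3,3.67,0],[0,0,-11.5],255]])

```text
clock: 9.35
tool_pos: [0.481, -0.0437, 0.2196]
orientation: [3.121, 0.353, -0.0]
ft_force: [0.6, 1.4, -0.2]
finger_gap: 0.0001
```

Request:
carry_out(rows=[[[0,0,0],[0,0,-4.3],255],[[0,0,0],[0,0,-4.3],255],[[0,0,0],[0,0,-4.3],255],[[0,0,0],[0,0,-4.3],255],[[0,0,0],[0,0,-4.3],255]])

```text
clock: 9.85
tool_pos: [0.4829, -0.041, 0.2192]
orientation: [2.967, 1.032, 0.0]
ft_force: [-0.6, -0.0, -0.6]
finger_gap: 0.0002
```

```bash
python3 - <<'E'
from meas import *
s=sensors.get_state()
print(s['clock'],s['tool_pos'],s['ft_force'],toolmove(s,[.483,-.041,.13],np.radians(41)))
im=get_image('wrist'); save('w10',im)
for a,c,p in blobs(im,*cols['green']): print(a,c,onplane('wrist',c,.072,s))
im=get_image('top'); save('t10',cv2.resize(im[145:255,235:385],None,fx=5,fy=5,interpolation=cv2.INTER_CUBIC))
E
```

```text
9.85 [ 0.4829 -0.041   0.2192] [-0.5662 -0.0186 -0.6269] (array([0.0013, 0.0008, 1.7839]), array([ 0.003 , -0.0015, -0.4433]))
326 [428.5123 118.5951] [0.5168 0.0635 0.072 ]
200 [449.6   131.105] [0.5385 0.0672 0.072 ]
544 [325.1195 186.8235] [ 0.4845 -0.039   0.072 ]
```

View pics/w10.png

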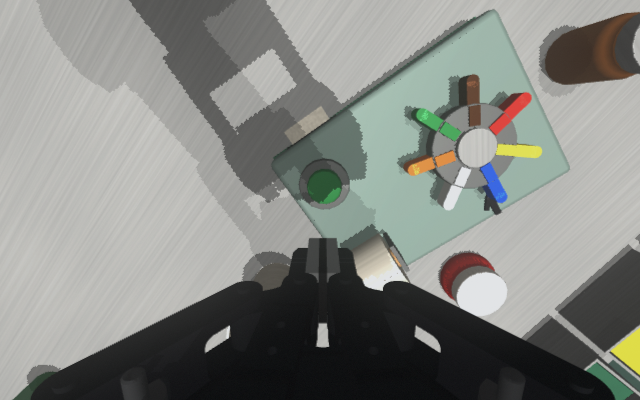

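View pics/t10.png

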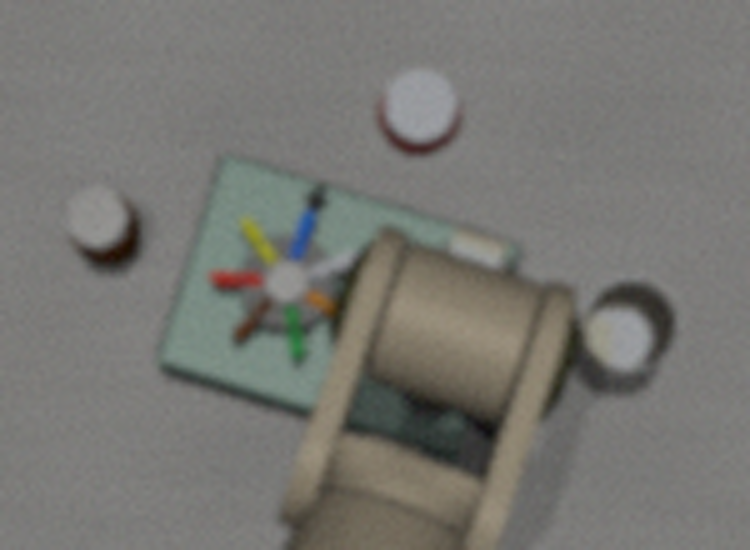

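The wrist and top views both show blue at the arrow (wrist (497,190); top crop (305,230)). The button centre at (325,187) agrees with the earlier fix. Descending now.

Request:
carry_out(rows=[[[0.02,0.01,0.7],[0,0,-0.44],255],[[0.02,0.01,1.5],[0,0,-0.44],255],[[0.02,0.01,2.2],[0,0,-0.44],255],[[0.02,0.01,2.5],[0,0,-0.44],255],[[0.02,0.01,2.5],[0,0,-0.44],255]])

```text
clock: 10.45
tool_pos: [0.4831, -0.0405, 0.0922]
orientation: [-2.939, -1.102, 0.005]
ft_force: [0.5, 0.2, -0.0]
finger_gap: -0.0002
```

Request:
carry_out(rows=[[[0,0,0.04],[0,0,0],255],[[0,0,0.08],[0,0,0],255],[[0,0,0.12],[0,0,0],255],[[0,0,0.16],[0,0,0],255],[[0,0,0.16],[0,0,0],255]])

```text
clock: 10.95
tool_pos: [0.4844, -0.0409, 0.0862]
orientation: [2.94, 1.105, 0.002]
ft_force: [0.5, 0.2, 2.8]
finger_gap: -0.0002
```

Request:
carry_out(rows=[[[0,0,0.03],[0,0,0],255],[[0,0,0.06],[0,0,0],255],[[0,0,0.06],[0,0,0],255]])

```text
clock: 11.25
tool_pos: [0.4844, -0.0409, 0.083]
orientation: [2.94, 1.105, 0.001]
ft_force: [2.1, -0.1, 4.0]
finger_gap: -0.0
```

Request:
carry_out(rows=[[[0,0,0.03],[0,0,0],255],[[0,0,0.03],[0,0,0],255]])

```text
clock: 11.45
tool_pos: [0.4845, -0.0409, 0.082]
orientation: [2.94, 1.105, 0.002]
ft_force: [0.5, 0.4, 9.5]
finger_gap: 0.0003
```

Request:
carry_out(rows=[[[0,0,0.02],[0,0,0],255],[[0,0,0.02],[0,0,0],255],[[0,0,0.02],[0,0,0],255]])

```text
clock: 11.75
tool_pos: [0.4845, -0.0409, 0.0818]
orientation: [2.939, 1.105, 0.002]
ft_force: [-2.1, 1.3, 18.8]
finger_gap: 0.0001
```

```bash
python3 - <<'E'
from meas import *
s=sensors.get_state(); print(s['clock'],s['tool_pos'],s['ft_force'])
im=get_image('side');save('s11',cv2.resize(im[100:260,250:410],None,fx=3.7,fy=3.7,interpolation=cv2.INTER_CUBIC))
E
```

```text
11.75 [ 0.4845 -0.0409  0.0818] [-2.1308  1.2579 18.8296]
```

View pics/s11.png

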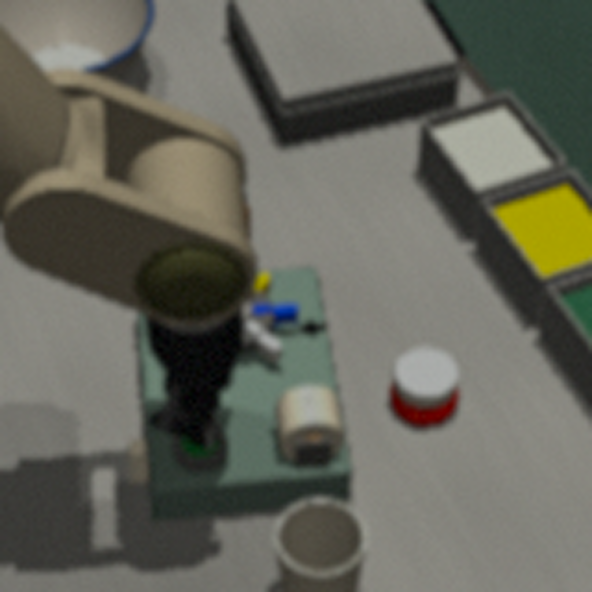

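The arm stopped dead at 18.8 N after about 6 mm of travel, so the button is bottomed. I'll let go, straight up.

Request:
carry_out(rows=[[[0,0,-0.15],[0,0,0],255],[[0,0,-0.4],[0,0,0],255],[[0,0,-1.0],[0,0,0],255],[[0,0,-1.9],[0,0,0],255],[[0,0,-2.8],[0,0,0],255]])

```text
clock: 12.3
tool_pos: [0.4831, -0.0405, 0.2212]
orientation: [-2.939, -1.105, 0.004]
ft_force: [0.6, -0.5, -0.9]
finger_gap: 0.0004
```

Request:
carry_out(rows=[[[0,0,-0.5],[0,0,0],255],[[0,0,-0.5],[0,0,0],255],[[0,0,-0.5],[0,0,0],255]])

```text
clock: 12.6
tool_pos: [0.4836, -0.0406, 0.2447]
orientation: [-2.94, -1.105, 0.002]
ft_force: [-1.3, 0.2, -0.3]
finger_gap: -0.0001
```

```bash
python3 - <<'E'
from meas import *
s=sensors.get_state(); print(s['clock'],s['tool_pos'],s['ft_force'])
im=get_image('wrist'); save('w12',im)
for a,c,p in blobs(im,*cols['green']): print(a,c,onplane('wrist',c,.072,s))
im=get_image('side');save('s12',cv2.resize(im[100:260,250:410],None,fx=3.7,fy=3.7,interpolation=cv2.INTER_CUBIC))
E
```

```text
12.6 [ 0.4836 -0.0406  0.2447] [-1.3288  0.2437 -0.2768]
265 [421.517  122.9849] [0.5165 0.0634 0.072 ]
163 [440.0613 135.2822] [0.5381 0.0671 0.072 ]
215 [329.3907 187.5907] [ 0.4927 -0.0408  0.072 ]
```

View pics/w12.png

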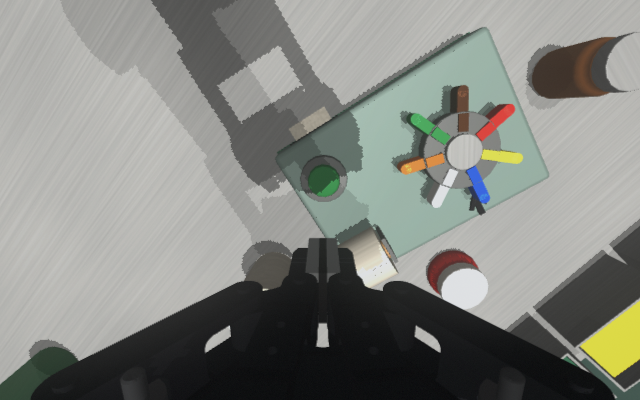

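View pics/s12.png

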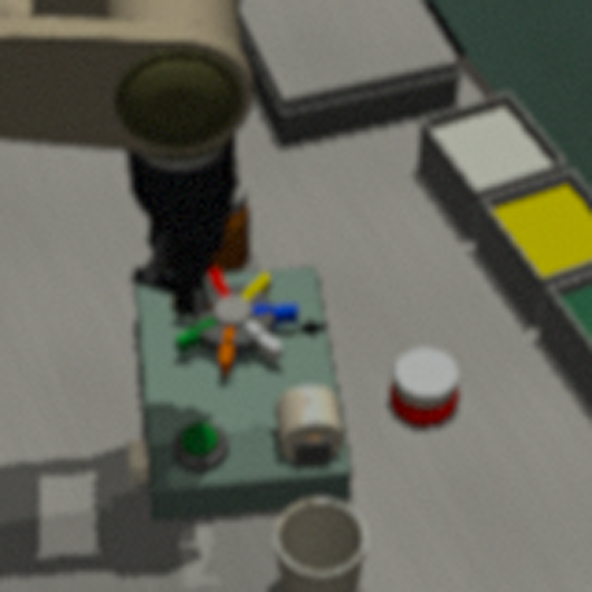

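The button is back up, blue is at the arrow, and the dispenser hasn't moved. The robot is clear of everything.

```bash
python3 -c "
from cell import r
print(r.job_done())"
```

```text
the job is handed in; nothing more can be done
None
```

The day wheel is set to blue and the print button has been pressed and released. I handed the job in at about 12.7 s.

- **Wheel:** It started at orange. I put the shut fingertips in the front gap and pushed the yellow tab clockwise for two clicks, to white and then to blue. I lifted clear only after the second click. During each click the red tab briefly rested against the finger, and moving to the middle of the gap freed it.
- **Button:** I pressed it straight down until the arm stopped hard, after about 6 mm of travel at about 19 N, then let go.
- **Last checks:** After release, the wrist and side pictures show blue at the arrow, the button up, and the dispenser and its neighbours where they were. The robot is touching nothing. No print-travel reading is available, so "fully down" rests on the hard stop and the distance moved.
- **Check that disagreed:** The last colour measurement put the button centre about 8 mm off the earlier ones. The gripper's shadow covered part of the button and the colour mask shrank, so I put it down to that.

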